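# Pack the sauce pot and snap the lid level on the meal box

## Robot

A 6-joint arm with a two-finger parallel gripper is mounted at the origin on the work surface. World frame = base frame: x ahead of the robot, y to its left, z up, the work surface at z = 0. Lengths are in m, angles in degrees, forces in N, time in s.
With the tool pointing down it reaches from about 0.3 to 0.75 m from the base axis. Payload 8.5 kg.
Tool frame: the origin (TCP) lies at the very end of the fingers, on their centre line; the grasp point (between the pads) lies 19 mm behind it (env.tcp_to_grasp is the distance from the TCP to the grasp point, in m); z points along the fingers, y is the line along which they close (so a half turn about z gives the same grasp; the last joint's range is limited). The gripper opens to 85 mm and grips with 20 to 120 N. Pads are 22 mm wide; open, the fingers measure 114 mm over their backs; the gripper's body (76 mm by 85 mm) begins 54 mm behind the grasp point. The pads swing forward as they close: fully open they stand 13 mm farther back than shut.
Start: joints at [63.638, 21.807, 74.336, -0, 83.858, -12.336], TCP at [0.133, 0.534, 0.231] pointing down, gripper open.
Joint ranges: [-178.18, 178.18], [-50.72, 133.34], [12.68, 142.11], [-81.47, 261.47], [9.98, 163.14], [-165.26, 165.26]. Speed limits (degrees/s): [136.94, 136.94, 180, 180, 180, 180].

## Interface

Orientations are given as a 3x3 rotation matrix whose columns are the frame's x, y, z axes.
In Python, from rig import status, get_image, env gives the robot as it stands.
- The arm moves only by the shell command python3 -m handwheel 'ROWS' [FORCE]. ROWS is text: rows parted by semicolons, each of 7 numbers parted by spaces: the shift along the world's x, y, z in cm, then the turn, a rotation vector about the world's x, y, z in degrees, then the opening, from 0 (shut) to 1 (fully open). In form: dx dy dz wx wy wz gripper; .... A call has 1 to 8 rows; each row is the pose to reach, as a shift and turn from the pose commanded when the call began; what a row does not reach only later rows make up. A row lasts 1/12 s, in which the tool goes at most 41.7 mm and 7.16 degrees, less where a joint would pass 70% of its speed; a pose out of reach is approached as far as the arm can. A call with a gripper value outside its range is refused whole. The fingers move at their own pace and stop on an object; FORCE is the grip in N (left out, the last holds). Time passes only in rows, so rows that repeat a pose let the fingers close. It gives the time, the measured TCP pose, the force, the opening and the grip force at its end, in the units of the state.
- status.observe(): the state, without advancing time (a new reading comes with each control period).
- get_image(name): name is "scene" or "side" or "wrist"; returns a dict with "color" (480x640x3 uint8, red, green, blue), "vertical_fov" (degrees; the focal length in pixels is half the picture's height over the tangent of half this angle, whatever the lens; pixels are square), "cx", "cy" (the principal point, pixels), "k1" (the pictures are not rectified: a ray, as slopes to the right and down, at radius r is drawn at 1 + k1 r^2 times it, then the intrinsics apply), "xyz" and "orientation" of the camera in the world. Camera axes: x right, y down, z forward; pixel columns grow to the right and rows downward; lengths in m; the calibration is good to about 2 mm. A picture is of the moment at which its call begins. There is no depth.
- env.close_job(): hands the job in; it is judged then, once.
The state is a dict: "time_s": time; "q": joint angles; "qvel": joint speeds; "joint_efforts": joint torques, N m; "position": TCP position; "tool_rot": TCP orientation; "ft_force": force on the tool from outside, world axes, zero at the start; "wrist_torque": the same for the moment, N m; "grip_width": finger opening in m; "gripper_force": force on a finger pad.
Only numpy, scipy, OpenCV 4.12 (cv2) and the standard library are available. Lean on these libraries where they do the work, as an engineer would, in place of code of your own. Each camera call takes 0.05 s, during which the arm holds its last target. There are 200 camera calls.

## Task

Stand the red sauce pot upright in the small compartment of the black meal box and let go of it. Then lay the loose green lid over the box on its four orange clips, let go so that it rests there still raised, and press it down until it has snapped under all four clips and sits level on the ledge. Leave the yellow and the blue pot where they are.

Things in the scene. Friction and masses are not known exactly. Their poses are not given: they have to be found in the camera images.
- box: Black open meal box, fixed to the table. Outer size 146 (x) x 200 (y) mm, rim 62 mm high. Origin: centre of the underside, on the table; y along the long side, z up. A rib 38 mm high (at y +2 to +6 mm) splits the inside (114 x 168 mm): the large compartment towards -y holds a fixed wrapped sandwich 34 mm high, the small one towards +y is empty.
- pocket (a point): Centre of the floor of the empty small compartment, 114 (x) x 78 (y) mm inside; box x 0, y +45 mm, 10 mm above the table; its walls rise to the ledge at 52 mm, then the rim at 62 mm, the rib to 38 mm. Axes as the box.
- seat (a point): Centre of the lid's ledge plane, over the box's origin, 52 mm above the table; axes as the box. The ledge runs all round inside the rim, which leaves the lid 3 mm of play on each side. The lid's origin comes here when it is home.
- clips (a point): Point 61 mm above the table over the box's origin: height of the noses of the four spring-loaded orange clips, 40 mm wide, one mid each side. Their sloped inner faces run from 5 mm outside the lid's edge (top, 82 mm high) to the nose 2.5 mm inside it. A lid laid on them rests with its underside about 68 mm above the table; 10 to 20 N snaps it past the noses.
- lid: Green flat lid, 126 (x) x 180 (y) x 6 mm, 0.1 kg, loose, lying flat on the table at the start. Origin: centre of the underside, z up. On top in its middle a white grip bar, 16 mm wide (x), 60 mm long (y), from 6 to 26 mm above the origin. A half turn makes no difference. Two thin white lines across its top near the y ends are only marking.
- red_pot: Sealed red sauce pot with a white cap, round and straight, 55 mm diameter, 38 mm high, about 0.09 kg, loose, standing upright on the table at the start. Origin: centre of the underside, z up.
- yellow_pot: Like the red pot but yellow: not wanted, leave it standing.
- blue_pot: Like the red pot but blue: not wanted, leave it standing.

How it is judged:
By the outcome, as a careful person would: the job done as asked, in the order asked, and still so for the second after the job is handed in, with the robot touching nothing.
It also fails if it takes over 53 s, if anything falls off the work surface, if the arm or the gripper's body presses on something with over 40 N, if the wrist force passes 120 N, or if a joint passes its speed limit or range.

## Working session

There is one attempt and no reset: what is moved stays moved. The work goes in short steps, Python scripts to look and compute and a shell command to move; the robot and the scene stay as the last step left them, time stands still between calls to the robot, and variables do not carry over. Pictures are saved under pics/ and viewed, at most 10 in all, crops included, and the job is handed in when it is done.

```bash
ls; mkdir -p pics
python3 - <<'E'
from rig import status,get_image,env
import cv2,pickle,numpy as np
d={}
for n in("scene","side"):
    g=get_image(n);d[n]=g
    cv2.imwrite(f"pics/{n}0.png",g["color"][:,:,::-1])
    print(n,{k:v for k,v in g.items() if k!="color"})
pickle.dump(d,open("im0.pkl","wb"))
s=status.observe();print(s["time_s"],s["tool_rot"],env.tcp_to_grasp)
E
```

```text
pics
scene {'vertical_fov': 50.14674877441484, 'cx': 318.51501118766043, 'cy': 246.30326341952548, 'k1': -0.11124129155612755, 'xyz': array([ 1.43611893, -0.32919415,  0.77777468]), 'orientation': array([[ 0.34411993,  0.55628244, -0.75639363],
       [ 0.93868181, -0.18546623,  0.29065225],
       [ 0.02139927, -0.81003217, -0.58599484]])}
side {'vertical_fov': 45.179974549711304, 'cx': 321.52978670554944, 'cy': 229.72088278768135, 'k1': -0.098117035809067, 'xyz': array([ 0.24331699, -0.66483423,  0.88209315]), 'orientation': array([[ 0.9240359 , -0.29251171,  0.24615963],
       [-0.38184268, -0.67446607,  0.63189532],
       [-0.01881046, -0.67788821, -0.73492431]])}
0.1 [[-9.70198440e-01  2.42311059e-01 -5.80138767e-04]
 [ 2.42311610e-01  9.70197691e-01 -1.23437915e-03]
 [ 2.63745572e-04 -1.33816709e-03 -9.99999070e-01]] 0.0187
```

View pics/scene0.png

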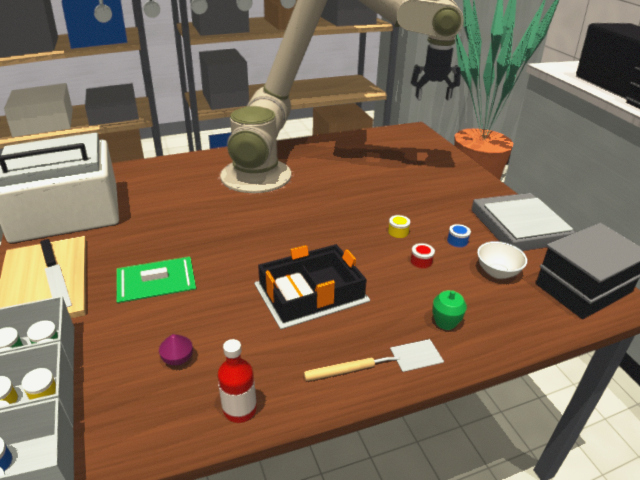

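View pics/side0.png

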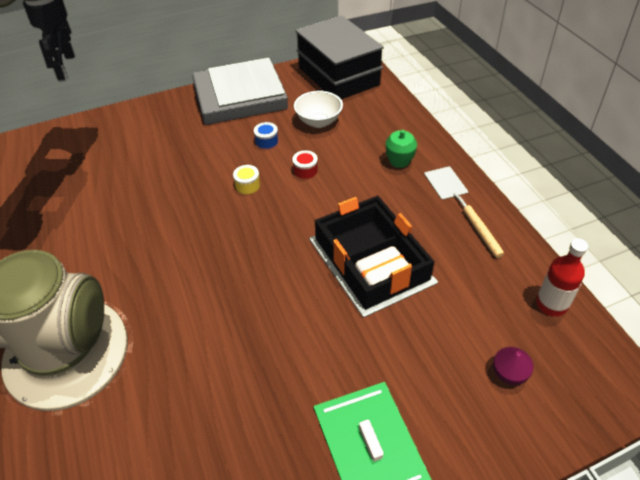

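Scene view: red pot (423,255), yellow (399,226), blue (459,235), box around (312,283), lid (155,278). Side view: red pot (305,163), box around (374,250), lid (370,440) cut off at the bottom. I'll crop the box in both views and measure the pot and lid by colour.

```bash
cat > h.py <<'E'
import numpy as np,cv2
def K(g):
    h=g["color"].shape[0];f=h/2/np.tan(np.radians(g["vertical_fov"]/2))
    return np.array([[f,0,g["cx"]],[0,f,g["cy"]],[0,0,1.]]),np.array([g["k1"],0,0,0,0.])
def ray(g,p):
    k,d=K(g);n=cv2.undistortPoints(np.array(p,float).reshape(-1,1,2),k,d)[:,0]
    return np.c_[n,np.ones(len(n))]@g["orientation"].T
def plane(g,p,z):
    r=ray(g,p);o=g["xyz"];return o+r*((z-o[2])/r[:,2])[:,None]
def proj(g,P):
    k,d=K(g);R=g["orientation"].T
    return cv2.projectPoints(np.array(P,float).reshape(-1,1,3),cv2.Rodrigues(R)[0],-R@g["xyz"],k,d)[0][:,0]
def tri(g1,p1,g2,p2):
    A=0;b=0
    for g,p in((g1,p1),(g2,p2)):
        r=ray(g,[p])[0];r/=np.linalg.norm(r);M=np.eye(3)-np.outer(r,r);A=A+M;b=b+M@g["xyz"]
    return np.linalg.solve(A,b)
E
python3 - <<'E'
import pickle,cv2,numpy as np
from h import *
d=pickle.load(open("im0.pkl","rb"))
g=d["scene"];s=d["side"]
def crop(g,x,y,w,h): return cv2.resize(g["color"][y:y+h,x:x+w,::-1],None,fx=5,fy=5,interpolation=cv2.INTER_CUBIC)
cv2.imwrite("pics/c1.png",crop(g,245,235,135,95)); cv2.imwrite("pics/c2.png",crop(s,300,190,145,120))
for n,g in d.items():
    hsv=cv2.cvtColor(g["color"],cv2.COLOR_RGB2HSV)
    m=cv2.inRange(hsv,(50,150,100),(75,255,255))
    c=max(cv2.findContours(m,0,2)[0],key=cv2.contourArea)
    h=cv2.convexHull(c)[:,0]
    P=plane(g,h,.006)
    r=cv2.minAreaRect((P[:,:2]*1000).astype(np.float32));print(n,"lid",r)
    x,y=(395,235) if n=="scene" else (285,145)
    sub=hsv[y:y+40,x:x+45]
    m=cv2.inRange(sub,(0,200,90),(6,255,255))|cv2.inRange(sub,(172,200,90),(180,255,255))
    N,l,st,ce=cv2.connectedComponentsWithStats(m)
    for i in range(1,N):
        if st[i,4]>25: print("red",st[i],ce[i]+[x,y],plane(g,[ce[i]+[x,y]],.038))
    om=cv2.inRange(hsv,(8,200,150),(18,255,255));N,l,st,ce=cv2.connectedComponentsWithStats(om)
    for i in range(1,N):
        if st[i,4]>40: print("or",st[i],ce[i])
E
```

```text
scene lid ((438.11175537109375, -357.4236145019531), (177.0430450439453, 126.26498413085938), 87.51103973388672)
red [22 11 13  7 76] [422.85526316 249.15789474] [[0.57416149 0.27842709 0.038     ]]
red [ 16  20  21  13 167] [420.65269461 262.24550898] [[0.61933358 0.24680315 0.038     ]]
or [290 245  18  14 185] [298.94054054 251.41081081]
or [342 249  14  18 139] [348.64028777 257.36690647]
or [266 270   9  29 137] [269.74452555 283.18978102]
or [317 280  18  27 349] [325.24928367 293.24928367]
side lid ((434.180908203125, -339.6674499511719), (138.455810546875, 123.62627410888672), 87.45782470703125)
red [13  9 14  9 95] [304.6        158.26315789] [[0.57470395 0.27861514 0.038     ]]
red [ 15  21  17  12 132] [308.03030303 172.68939394] [[0.56388602 0.23009788 0.038     ]]
or [339 199  20  16 192] [348.46354167 206.34895833]
or [395 214  16  20 160] [402.06875 224.125  ]
or [392 265  20  28 308] [400.50649351 279.28896104]
```

View pics/c1.png

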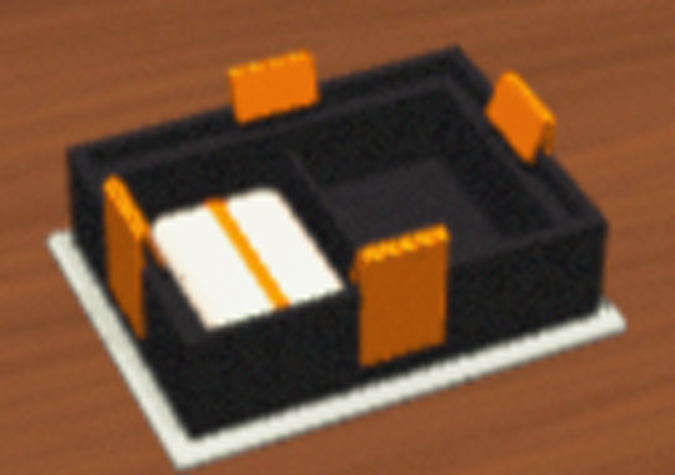

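View pics/c2.png

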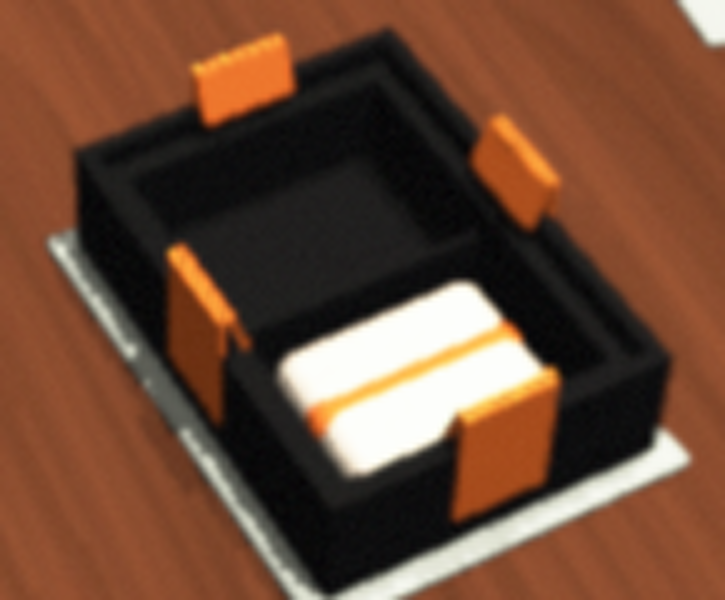

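Both crops show the box with the empty compartment towards world +y. Rim corners in c1 are (68,150), (460,47) and (605,222). In c2 they are (80,152), (390,30), (667,362) and (330,505). I'll fit the box pose from these.

Run:
```python
import pickle
from h import *
from scipy.optimize import least_squares
d=pickle.load(open("im0.pkl","rb"))
C=lambda a,o:np.array(a)/5+np.array(o)-.4
obs=[("scene",C([(68,150),(460,47),(605,222)],(245,235)),[(-73,-100),(-73,100),(73,100)]),
("side",C([(80,152),(390,30),(667,362),(330,505)],(300,190)),[(-73,100),(73,100),(73,-100),(-73,-100)])]
def f(p,sel=obs):
    c,s=np.cos(p[2]),np.sin(p[2]);r=[]
    for n,px,m in sel:
        m=np.array(m)/1000;P=np.c_[p[0]+c*m[:,0]-s*m[:,1],p[1]+s*m[:,0]+c*m[:,1],np.full(len(m),.062)]
        r.append(plane(d[n],px,.062)[:,:2]-P[:,:2])
    return np.vstack(r).ravel()*1000
for sel in(obs,obs[:1],obs[1:]):
    r=least_squares(f,[.5,0,0],x_scale=[.1,.1,.1],args=(sel,));p=r.x;print(p[:2],np.degrees(p[2]),f(p,sel).round(1))
r=least_squares(f,[.5,0,0]);p=r.x;c,s=np.cos(p[2]),np.sin(p[2]);print("pocket",p[0]-s*.045,p[1]+c*.045)
```

```text
[ 0.59701019 -0.02278273] 4.861490404947191 [ 2.6  0.5  1.3 -0.4 -1.2 -1.2  1.4 -1.7 -1.9 -0.7 -3.   0.4  0.8  3.1]
[ 0.59810695 -0.02296553] 5.229195647012966 [ 0.8  1.1  0.8  0.3 -1.6 -1.4]
[ 0.59633714 -0.02251485] 4.66675961283614 [ 1.8 -2.3 -1.6 -0.7 -2.   0.4  1.8  2.6]
pocket 0.5931965628223251 0.022055379634583306
```

Run:
```python
import pickle
from h import *
d=pickle.load(open("im0.pkl","rb"))
print(plane(d["scene"],[(399.5,220),(459.5,230)],.038),plane(d["side"],[(246,173),(265,130)],.038))
```

```text
[[0.4370965  0.2846331  0.038     ]
 [0.52981546 0.41425372 0.038     ]] [[0.43821335 0.28438453 0.038     ]
 [0.5258807  0.41391776 0.038     ]]
```

```bash
python3 -m handwheel '4 -2.5 -0.5 0 0 -7 1; 8 -5 -1 0 0 -14 1; 12 -7.5 -1.5 0 0 -21 1; 16 -10 -2 0 0 -28 1; 20 -12 -3 0 0 -35 1; 24 -14 -4 0 0 -42 1; 28 -16 -4.5 0 0 -49 1; 32 -18.5 -5 0 0 -56 1' 40
```

```text
time_s: 0.77
position: [0.4202, 0.3671, 0.1855]
tool_rot: [[-0.336, 0.942, -0.001], [0.942, 0.336, -0.0], [-0.0, -0.001, -1.0]]
ft_force: [0.2, 0.3, -0.4]
grip_width: 0.0854
gripper_force: 0.0
```

```bash
python3 -m handwheel '4 -2.3 -2 0 0 -7 1; 8 -4.6 -3.5 0 0 -15 1; 12.1 -7 -5 0 0 -15 1; 12.1 -7 -5 0 0 -15 1; 12.1 -7 -5 0 0 -15 1'
python3 - <<'E'
from rig import get_image,status
import cv2
from h import *
g=get_image("wrist");cv2.imwrite("pics/w1.png",g["color"][:,:,::-1])
print(status.observe()["position"])
hsv=cv2.cvtColor(g["color"],cv2.COLOR_RGB2HSV)
m=cv2.inRange(hsv,(0,200,90),(6,255,255))|cv2.inRange(hsv,(172,200,90),(180,255,255))
N,l,st,ce=cv2.connectedComponentsWithStats(m)
for i in range(1,N):
    if st[i,4]>100: print("red",st[i],ce[i],plane(g,[ce[i]],.038))
print(proj(g,[[.5745,.2785,.038]]))
E
```

```text
time_s: 1.18
position: [0.5426, 0.2952, 0.1335]
tool_rot: [[-0.082, 0.997, -0.003], [0.997, 0.082, -0.002], [-0.001, -0.003, -1.0]]
ft_force: [-0.4, 0.1, 0.4]
grip_width: 0.0856
gripper_force: 0.0
[0.54078927 0.29678928 0.13457675]
red [341 251  38  47 899] [355.5105673  270.47830923] [[0.56481275 0.2838553  0.038     ]]
red [361 265  33  36 347] [382.64553314 286.08645533] [[0.58548806 0.27346352 0.038     ]]
[[368.25393599 278.48359683]]
```

View pics/w1.png

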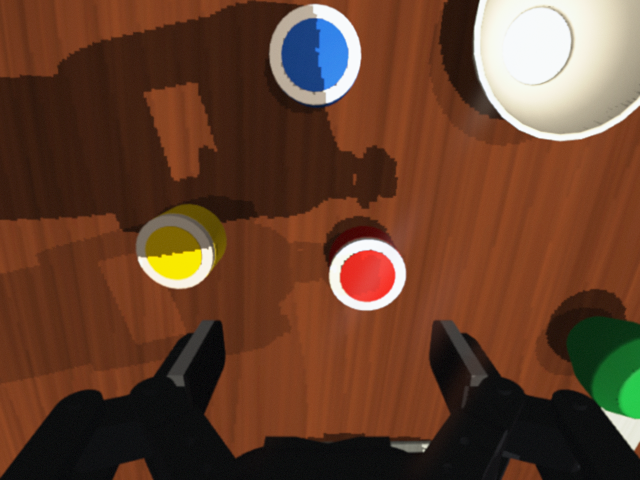

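The wrist view puts the red cap at (367,275), against a predicted (368,278), so the position holds. Descending.

```bash
python3 -m handwheel '0 0 0 0 0 0 1; 0 0 -4 0 0 0 1; 0 0 -8 0 0 0 1; 0 0 -11 0 0 0 1; 0 0 -12 0 0 0 1; 0 0 -12 0 0 0 1; 0 0 -12 0 0 0 1; 0 0 -12 0 0 0 1' 40
```

```text
time_s: 1.9
position: [0.543, 0.3026, 0.0235]
tool_rot: [[-0.09, 0.996, 0.016], [0.996, 0.09, 0.007], [0.005, 0.016, -1.0]]
ft_force: [-5.7, 5.8, 34.9]
grip_width: 0.0855
gripper_force: 16.9
```

The pose wasn't reached before descending, because rows are capped and what's left over is dropped. A finger is now on the pot, so I'm backing straight up.

```bash
python3 -m handwheel '0 0 2 0 0 0 1; 0 0 5 0 0 0 1; 0 0 7 0 0 0 1; 0 0 7 0 0 0 1; 0 0 7 0 0 0 1; 0 0 7 0 0 0 1'
python3 - <<'E'
from rig import get_image,status
import cv2
from h import *
g=get_image("wrist");cv2.imwrite("pics/w2.png",g["color"][:,:,::-1])
s=status.observe();print(s["position"],s["tool_rot"],s["ft_force"])
print(proj(g,[[.5745,.2785,.038]]))
E
```

```text
time_s: 2.4
position: [0.5387, 0.299, 0.086]
tool_rot: [[-0.088, 0.996, -0.001], [0.996, 0.088, -0.0], [-0.0, -0.001, -1.0]]
ft_force: [-0.3, 0.4, -0.9]
grip_width: 0.0854
gripper_force: 0.0
[0.53868748 0.2987615  0.08548504] [[-8.76208559e-02  9.96152318e-01 -1.77325742e-03]
 [ 9.96153838e-01  8.76201030e-02 -4.98041181e-04]
 [-3.40751879e-04 -1.81007598e-03 -9.99998304e-01]] [ 0.4309451  -0.19681105 -0.60606267]
[[382.14724715 317.34976596]]
```

View pics/w2.png

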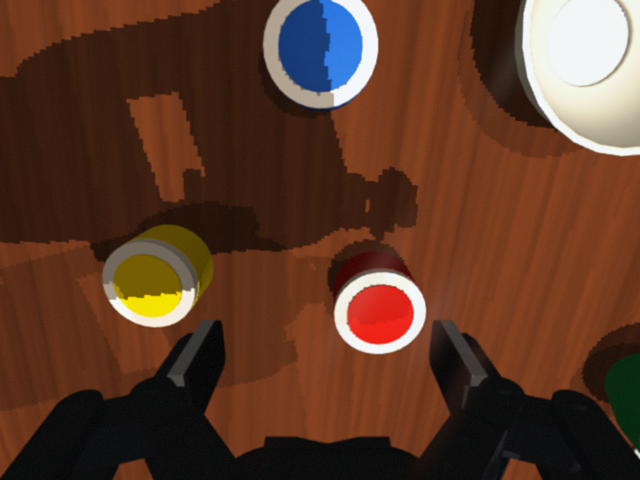

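The red pot is standing and unmoved, cap at (380,312). I need +3.5, -2.0 cm, and I'll check the position before descending.

```bash
python3 -m handwheel '2 -1.1 0 0 0 0 1; 3.5 -1.95 0 0 0 0 1; 3.5 -1.95 0 0 0 0 1; 3.5 -1.95 0 0 0 0 1; 3.5 -1.95 0 0 0 0 1'
```

```text
time_s: 2.87
position: [0.5738, 0.2791, 0.0854]
tool_rot: [[-0.087, 0.996, -0.002], [0.996, 0.087, -0.0], [-0.0, -0.002, -1.0]]
ft_force: [0.0, -0.4, 0.6]
grip_width: 0.0852
gripper_force: 0.0
```

```bash
python3 -m handwheel '0 0 -3 0 0 0 1; 0 0 -6 0 0 0 1; 0 0 -7.4 0 0 0 1; 0 0 -7.4 0 0 0 1; 0 0 -7.4 0 0 0 1; 0 0 -7.4 0 0 0 1' && python3 -m handwheel '0 0 0 0 0 0 0.3; 0 0 0 0 0 0 0.3; 0 0 0 0 0 0 0.3; 0 0 0 0 0 0 0.3; 0 0 0 0 0 0 0.3; 0 0 0 0 0 0 0.3; 0 0 0 0 0 0 0.3; 0 0 0 0 0 0 0.3' 40
```

```text
time_s: 3.37
position: [0.5751, 0.2794, 0.0136]
tool_rot: [[-0.087, 0.996, 0.002], [0.996, 0.087, 0.001], [0.0, 0.002, -1.0]]
ft_force: [-0.0, -0.1, 0.5]
grip_width: 0.0853
gripper_force: 0.0
time_s: 4.03
position: [0.5751, 0.2791, 0.0136]
tool_rot: [[-0.087, 0.996, 0.002], [0.996, 0.087, 0.001], [0.0, 0.002, -1.0]]
ft_force: [-1.6, -0.2, 6.1]
grip_width: 0.054
gripper_force: 41.8
```

```bash
python3 -m handwheel '0 0 2 0 0 0 0.3; 0 0 5 0 0 0 0.3; 0 0 8 0 0 0 0.3; 0 -2 10 0 0 0 0.3; 0.4 -5 10 0 0 0 0.3; 0.8 -8 10 0 0 0 0.3; 1.2 -11 10 0 0 0 0.3; 1.2 -11 10 0 0 0 0.3' && python3 -m handwheel '0 -3 0 0 0 0 0.3; 0 -6 0 0 0 0 0.3; 0.3 -9 0 0 0 0 0.3; 0.5 -12 0 0 0 0 0.3; 0.6 -14.7 0 0 0 0 0.3; 0.6 -14.7 0 0 0 0 0.3; 0.6 -14.7 0 0 0 0 0.3; 0.6 -14.7 0 0 0 0 0.3'
python3 - <<'E'
from rig import get_image,status
import cv2
from h import *
for n in("scene",):
    g=get_image(n);p=proj(g,[[.593,.022,.08]])[0].astype(int)
    cv2.imwrite("pics/p1.png",cv2.resize(g["color"][p[1]-75:p[1]+65,p[0]-90:p[0]+90,::-1],None,fx=4,fy=4,interpolation=2))
    print(p)
E
```

```text
time_s: 4.7
position: [0.5876, 0.1643, 0.1128]
tool_rot: [[-0.083, 0.997, 0.001], [0.997, 0.083, -0.001], [-0.001, 0.001, -1.0]]
ft_force: [0.1, -0.7, -1.5]
grip_width: 0.0536
gripper_force: 42.4
time_s: 5.37
position: [0.5927, 0.0225, 0.1125]
tool_rot: [[-0.087, 0.996, 0.0], [0.996, 0.087, 0.0], [0.0, 0.0, -1.0]]
ft_force: [0.2, 0.1, -1.6]
grip_width: 0.0536
gripper_force: 42.4
[329 260]
```

View pics/p1.png

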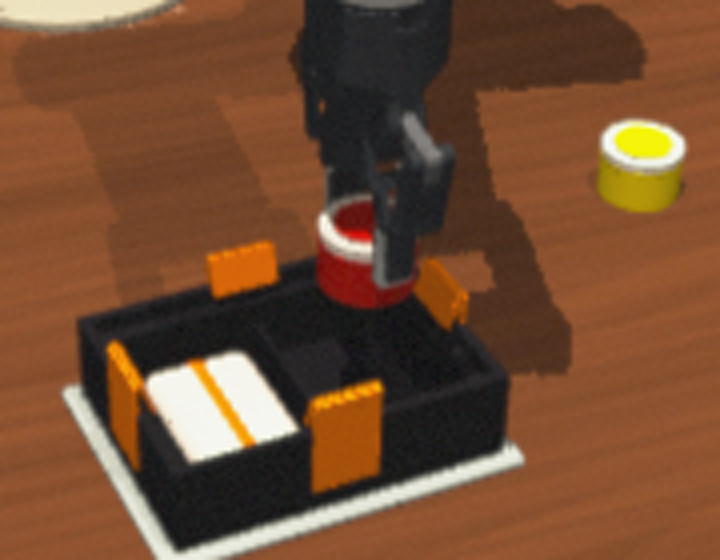

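The pot is upright over the small compartment, cap at (360,225) in the crop. Lowering.

```bash
python3 -m handwheel '0 0 -2.5 0 0 0 0.3; 0 0 -5 0 0 0 0.3; 0 0 -7 0 0 0 0.3; 0 0 -8.2 0 0 0 0.3; 0 0 -8.6 0 0 0 0.3; 0 0 -8.8 0 0 0 0.3; 0 0 -8.8 0 0 0 0.3; 0 0 -8.8 0 0 0 0.3'
```

```text
time_s: 6.08
position: [0.5933, 0.0222, 0.0252]
tool_rot: [[-0.087, 0.996, 0.002], [0.996, 0.087, -0.0], [-0.0, 0.002, -1.0]]
ft_force: [0.7, -0.4, -0.6]
grip_width: 0.0532
gripper_force: 42.4
```

```bash
python3 -m handwheel '0 0 -0.1 0 0 0 0.3; 0 0 -0.2 0 0 0 0.3; 0 0 -0.2 0 0 0 0.3; 0 0 -0.2 0 0 0 0.3' && python3 -m handwheel '0 0 0 0 0 0 0.75; 0 0 0 0 0 0 0.75; 0 0 0 0 0 0 0.75; 0 0 0 0 0 0 0.75; 0 0 0 0 0 0 0.75'
```

```text
time_s: 6.42
position: [0.5933, 0.0219, 0.0236]
tool_rot: [[-0.087, 0.996, 0.002], [0.996, 0.087, -0.0], [-0.0, 0.002, -1.0]]
ft_force: [-1.9, 1.1, 5.9]
grip_width: 0.0537
gripper_force: 43.2
time_s: 6.83
position: [0.5928, 0.0219, 0.0223]
tool_rot: [[-0.087, 0.996, -0.0], [0.996, 0.087, -0.0], [-0.0, -0.0, -1.0]]
ft_force: [-0.3, 0.3, -0.7]
grip_width: 0.0638
gripper_force: 0.0
```

Released. Lifting straight up, then over to the lid.

```bash
python3 -m handwheel '0 0 2.5 0 0 0 0.75; 0 0 5.5 0 0 0 0.75; 0 0 9 0 0 0 0.75; 0 -1 12 0 0 0 0.75; -1.2 -4 13 0 0 0 0.75; -2.4 -7 13 0 0 0 0.8; -3.6 -10 13 0 0 0 0.8; -4.8 -13 13 0 0 0 0.8' && python3 -m handwheel '-1.3 -3 0 0 0 -2 0.8; -2.6 -6 0 0 0 -4 0.8; -4 -9 0 0 0 -7.5 0.8; -5.3 -12 0 0 0 -7.5 0.8; -6.6 -15 0 0 0 -7.5 0.8; -8 -18 0 0 0 -7.5 0.8; -8 -18 0 0 0 -7.5 0.8; -8 -18 0 0 0 -7.5 0.8'
python3 - <<'E'
from rig import get_image,status
import cv2,pickle
from h import *
w=get_image("wrist");s=get_image("scene");pickle.dump((w,s),open("im1.pkl","wb"))
a=w["color"][:,:,::-1];p=proj(s,[[.593,.022,.05]])[0].astype(int)
b=cv2.resize(s["color"][p[1]-48:p[1]+48,p[0]-24:p[0]+24,::-1],(240,480),interpolation=2)
cv2.imwrite("pics/l1.png",cv2.resize(np.hstack([a,b]),(792,432)))
g=w
hsv=cv2.cvtColor(g["color"],cv2.COLOR_RGB2HSV)
c=max(cv2.findContours(cv2.inRange(hsv,(50,150,60),(75,255,255)),0,2)[0],key=cv2.contourArea)
h=cv2.convexHull(c)[:,0];print(h.min(0),h.max(0))
print(cv2.minAreaRect((plane(g,h,.006)[:,:2]*1000).astype(np.float32)),status.observe()["position"])
E
```

```text
time_s: 7.5
position: [0.5441, -0.1092, 0.1526]
tool_rot: [[-0.087, 0.996, 0.0], [0.996, 0.087, -0.0], [-0.0, 0.0, -1.0]]
ft_force: [0.8, -0.0, -0.1]
grip_width: 0.0682
gripper_force: 0.0
time_s: 8.17
position: [0.4641, -0.2893, 0.1521]
tool_rot: [[0.047, 0.999, -0.0], [0.999, -0.047, 0.0], [0.0, -0.0, -1.0]]
ft_force: [0.2, 0.5, 0.5]
grip_width: 0.0681
gripper_force: 0.0
[215 208] [368 390]
((433.43927001953125, -356.9100341796875), (179.7465362548828, 124.36550903320312), 87.47817993164062) [ 0.46489606 -0.28745764  0.15223246]
```

View pics/l1.png

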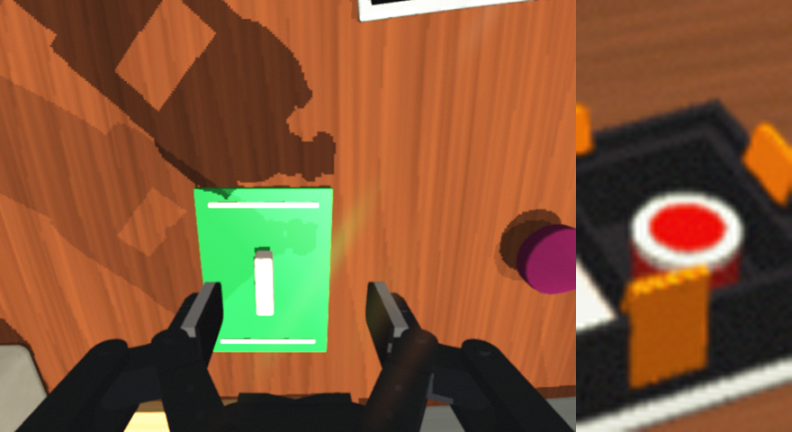

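The pot stands upright in the compartment. The lid's centre is about (0.435, -0.357) at yaw -2.5°, with the bar at (263,283) in the picture. Moving over it.

```bash
python3 -m handwheel '-1.5 -3.4 -2 0 0 0 0.7; -2.95 -6.8 -5 0 0 0 0.7; -2.95 -6.8 -8 0 0 0 0.7; -2.95 -6.8 -10 0 0 0 0.7; -2.95 -6.8 -10 0 0 0 0.7; -2.95 -6.8 -10 0 0 0 0.7; -2.95 -6.8 -10 0 0 0 0.7'
python3 - <<'E'
from rig import get_image
import cv2
from h import *
w=get_image("side");s=get_image("wrist")
a=w["color"][330:480,260:460,::-1]
cv2.imwrite("pics/l2.png",np.hstack([cv2.resize(a,(400,300),interpolation=2),cv2.resize(s["color"][:,:,::-1],(400,300))]))
print(proj(s,[[.435,-.357,.026]]))
E
```

```text
time_s: 8.85
position: [0.4364, -0.3558, 0.0538]
tool_rot: [[0.042, 0.999, 0.002], [0.999, -0.042, -0.002], [-0.002, 0.002, -1.0]]
ft_force: [0.4, 0.6, 0.3]
grip_width: 0.0596
gripper_force: 0.0
[[321.93039728 298.42909453]]
```

View pics/l2.png

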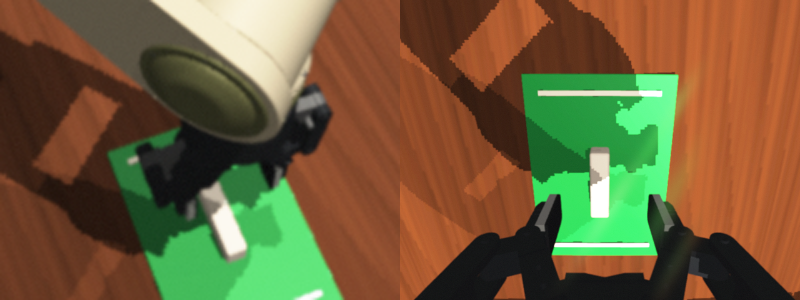

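The bar lies between the fingers, centred at about (600,185) in the picture where I predicted (601,186). Descend and grip.

```bash
python3 -m handwheel '-0.1 -0.1 -2 0 0 0 0.7; -0.1 -0.1 -3.5 0 0 0 0.7; -0.1 -0.1 -4.4 0 0 0 0.7; -0.1 -0.1 -4.4 0 0 0 0.7; -0.1 -0.1 -4.4 0 0 0 0.7' && python3 -m handwheel '0 0 0 0 0 0 0; 0 0 0 0 0 0 0; 0 0 0 0 0 0 0; 0 0 0 0 0 0 0; 0 0 0 0 0 0 0; 0 0 0 0 0 0 0; 0 0 0 0 0 0 0; 0 0 0 0 0 0 0' 50
```

```text
time_s: 9.37
position: [0.4346, -0.3572, 0.009]
tool_rot: [[0.044, 0.999, 0.0], [0.999, -0.044, -0.001], [-0.001, 0.0, -1.0]]
ft_force: [0.3, -0.2, -0.0]
grip_width: 0.0599
gripper_force: 0.0
time_s: 10.03
position: [0.4345, -0.3574, 0.0091]
tool_rot: [[0.044, 0.999, 0.001], [0.999, -0.044, -0.001], [-0.001, 0.001, -1.0]]
ft_force: [-0.2, 0.7, 6.1]
grip_width: 0.0147
gripper_force: 49.9
```

```bash
python3 -m handwheel '0 0 2 0 0 0 0; 0 0 5 0 0 0 0; 0 0 8 0 0 0 0; 0 0 11 0 0 0 0; 1 2 13.5 0 0 0 0; 2.2 4.5 14 0 0 0 0; 3.4 7 14 0 0 0 0; 4.6 9.5 14 0 0 0 0' && python3 -m handwheel '1.2 2.5 0 0 0 1 0; 2.4 5 0 0 0 2 0; 3.6 7.5 0 0 0 3.4 0; 4.8 10 0 0 0 4.4 0; 6 12.5 0 0 0 5.4 0; 7.2 15 0 0 0 6.4 0; 8.4 17.5 0 0 0 7.4 0; 8.4 17.5 0 0 0 7.4 0' && python3 -m handwheel '1.2 2.5 0 0 0 0 0; 2.4 4.8 0 0 0 0 0; 3.2 6.5 0 0 0 0 0; 3.2 6.5 0 0 0 0 0; 3.2 6.5 0 0 0 0 0; 3.2 6.5 0 0 0 0 0; 3.2 6.5 0 0 0 0 0'
```

```text
time_s: 10.7
position: [0.4806, -0.2611, 0.1489]
tool_rot: [[0.045, 0.999, 0.001], [0.999, -0.045, -0.001], [-0.001, 0.001, -1.0]]
ft_force: [1.1, -0.2, -1.2]
grip_width: 0.0151
gripper_force: 49.0
time_s: 11.37
position: [0.5654, -0.0831, 0.1482]
tool_rot: [[-0.09, 0.996, 0.0], [0.996, 0.09, 0.001], [0.001, 0.0, -1.0]]
ft_force: [-0.2, 1.2, -0.9]
grip_width: 0.015
gripper_force: 49.0
time_s: 11.95
position: [0.5959, -0.0231, 0.1483]
tool_rot: [[-0.084, 0.996, -0.0], [0.996, 0.084, -0.0], [-0.0, -0.0, -1.0]]
ft_force: [0.5, -0.4, -1.7]
grip_width: 0.0147
gripper_force: 49.1
```

```bash
cat > m.py <<'E'
from rig import get_image,status
import cv2,sys
from h import *
z=float(sys.argv[1]);ims=[]
for n in("scene","side"):
    g=get_image(n);hsv=cv2.cvtColor(g["color"],cv2.COLOR_RGB2HSV);pc=proj(g,[[.597,-.023,z]])[0].astype(int)
    m=cv2.inRange(hsv,(50,130,120),(75,255,255));k=np.zeros_like(m);k[pc[1]-75:pc[1]+75,pc[0]-85:pc[0]+85]=255
    c=[c for c in cv2.findContours(m&k,0,2)[0] if cv2.contourArea(c)>60]
    h=cv2.convexHull(np.vstack(c))[:,0]
    r=cv2.minAreaRect((plane(g,h,z)[:,:2]*1000).astype(np.float32));print(n,np.round(r[0],1),np.round(r[1],1),round(r[2],2))
    ims.append(cv2.resize(g["color"][pc[1]-80:pc[1]+80,pc[0]-80:pc[0]+80,::-1],(400,400),interpolation=2))
cv2.imwrite(f"pics/{sys.argv[2]}.png",np.hstack(ims))
E
python3 m.py .145 b1
```

```text
scene [599.4 -24.9] [128.  180.6] 4.77
side [671.9 -10.6] [336.5 140.9] 40.97
```

View pics/b1.png

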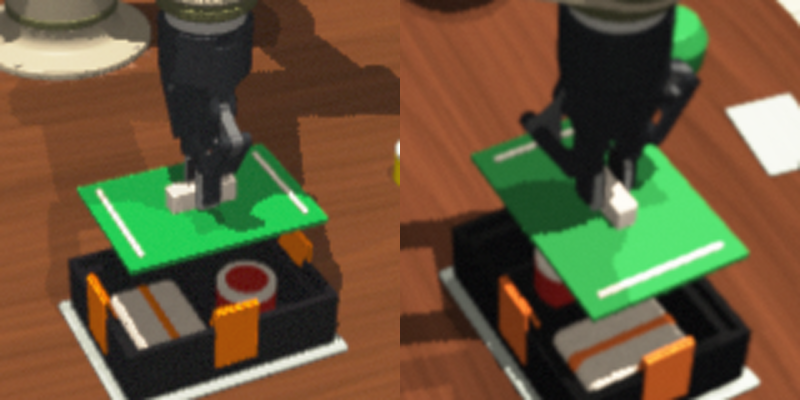

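Both views show the lid level over the box, the pot upright inside, and all four clips clear. That uses up my picture budget, so it's numbers only from here. I'll re-measure the side view with the green pepper masked out.

```bash
sed -i 's/k\[pc\[1\]-75:/k[pc[1]-34:/' m.py; python3 m.py .145 b2
```

```text
scene [599.4 -24.9] [127.9 180.7] 4.72
side [600.4 -51.6] [126.6 127.7] 4.78
```

Against the box, the lid sits about +1 mm in x and -1.7 mm in y. I'll correct that and lower.

```bash
python3 -m handwheel '-0.1 0.17 -1 0 0 0 0; -0.1 0.17 -3 0 0 0 0; -0.1 0.17 -5 0 0 0 0; -0.1 0.17 -6.2 0 0 0 0; -0.1 0.17 -6.6 0 0 0 0; -0.1 0.17 -6.7 0 0 0 0; -0.1 0.17 -6.7 0 0 0 0; -0.1 0.17 -6.7 0 0 0 0'
```

```text
time_s: 12.82
position: [0.5958, -0.0206, 0.0823]
tool_rot: [[-0.085, 0.996, 0.002], [0.996, 0.085, -0.0], [-0.001, 0.002, -1.0]]
ft_force: [0.4, -0.6, -1.1]
grip_width: 0.0143
gripper_force: 49.1
```

```bash
python3 -m handwheel '0 0 -0.15 0 0 0 0; 0 0 -0.3 0 0 0 0; 0 0 -0.3 0 0 0 0; 0 0 -0.3 0 0 0 0' && python3 -m handwheel '0 0 -0.1 0 0 0 0; 0 0 -0.2 0 0 0 0; 0 0 -0.2 0 0 0 0; 0 0 -0.2 0 0 0 0'
```

```text
time_s: 13.15
position: [0.5952, -0.0204, 0.0785]
tool_rot: [[-0.085, 0.996, 0.0], [0.996, 0.085, -0.0], [-0.0, 0.0, -1.0]]
ft_force: [-1.0, -0.1, 0.0]
grip_width: 0.0147
gripper_force: 49.2
time_s: 13.48
position: [0.5953, -0.0205, 0.0764]
tool_rot: [[-0.085, 0.996, 0.0], [0.996, 0.085, -0.0], [-0.0, 0.0, -1.0]]
ft_force: [-0.8, -1.5, 0.8]
grip_width: 0.0149
gripper_force: 49.4
```

Light contact at the expected height. Letting go.

```bash
python3 -m handwheel '0 0 -0.05 0 0 0 0.5; 0 0 -0.05 0 0 0 0.5; 0 0 -0.05 0 0 0 0.5; 0 0 -0.05 0 0 0 0.5; 0 0 -0.05 0 0 0 0.5' && python3 -m handwheel '0 0 2 0 0 0 0.5; 0 0 5 0 0 0 0.5; 0 0 8 0 0 0 0.5; 0 0 8 0 0 0 0; 0 0 8 0 0 0 0; 0 0 8 0 0 0 0; 0 0 8 0 0 0 0; 0 0 8 0 0 0 0' 60; python3 m.py .074 b3
```

```text
time_s: 13.9
position: [0.5953, -0.0203, 0.0757]
tool_rot: [[-0.085, 0.996, -0.0], [0.996, 0.085, 0.0], [0.0, -0.0, -1.0]]
ft_force: [-0.3, 0.3, 0.0]
grip_width: 0.0428
gripper_force: 0.0
time_s: 14.57
position: [0.5948, -0.0203, 0.1546]
tool_rot: [[-0.085, 0.996, -0.002], [0.996, 0.085, 0.001], [0.001, -0.002, -1.0]]
ft_force: [-0.6, 0.4, -1.6]
grip_width: -0.0004
gripper_force: 0.0
scene [599.9 -22.8] [125.7 181.3] 5.35
side [597.5 -31.9] [127.8 164.5] 5.1
```

The lid rests raised and flat: about 126 x 181 mm when measured at 74 mm top height. The shut fingers can now press on the bar.

```bash
python3 -m handwheel '0 0 -2 0 0 0 0; 0 0 -4 0 0 0 0; 0 0 -5.2 0 0 0 0; 0 0 -5.6 0 0 0 0; 0 0 -5.6 0 0 0 0; 0 0 -5.6 0 0 0 0' && python3 -m handwheel '0 0 -0.1 0 0 0 0; 0 0 -0.2 0 0 0 0; 0 0 -0.3 0 0 0 0; 0 0 -0.4 0 0 0 0; 0 0 -0.5 0 0 0 0; 0 0 -0.6 0 0 0 0; 0 0 -0.7 0 0 0 0; 0 0 -0.7 0 0 0 0'
```

```text
time_s: 15.17
position: [0.5956, -0.0205, 0.1002]
tool_rot: [[-0.085, 0.996, 0.001], [0.996, 0.085, -0.0], [-0.0, 0.001, -1.0]]
ft_force: [0.5, -1.5, -0.3]
grip_width: 0.0001
gripper_force: 0.0
time_s: 15.83
position: [0.5954, -0.0204, 0.0929]
tool_rot: [[-0.085, 0.996, 0.0], [0.996, 0.085, -0.0], [-0.0, 0.0, -1.0]]
ft_force: [0.6, -0.3, 0.2]
grip_width: -0.0
gripper_force: 0.4
```

```bash
for i in 1; do python3 -m handwheel '0 0 -0.1 0 0 0 0; 0 0 -0.2 0 0 0 0; 0 0 -0.3 0 0 0 0; 0 0 -0.4 0 0 0 0; 0 0 -0.4 0 0 0 0'; done
```

```text
time_s: 16.25
position: [0.5957, -0.0205, 0.0894]
tool_rot: [[-0.085, 0.996, 0.002], [0.996, 0.085, -0.0], [-0.001, 0.001, -1.0]]
ft_force: [0.1, 0.2, 4.7]
grip_width: -0.0001
gripper_force: 2.5
```

```bash
python3 -m handwheel '0 0 -0.1 0 0 0 0; 0 0 -0.2 0 0 0 0; 0 0 -0.3 0 0 0 0; 0 0 -0.4 0 0 0 0; 0 0 -0.4 0 0 0 0'
```

```text
time_s: 16.67
position: [0.5954, -0.0203, 0.0849]
tool_rot: [[-0.085, 0.996, 0.0], [0.996, 0.085, 0.0], [0.0, 0.001, -1.0]]
ft_force: [0.5, 1.3, 3.2]
grip_width: 0.0002
gripper_force: 1.5
```

```bash
python3 -m handwheel '0 0 -0.1 0 0 0 0; 0 0 -0.2 0 0 0 0; 0 0 -0.3 0 0 0 0; 0 0 -0.4 0 0 0 0; 0 0 -0.5 0 0 0 0; 0 0 -0.5 0 0 0 0'
```

```text
time_s: 17.17
position: [0.5949, -0.0205, 0.0791]
tool_rot: [[-0.085, 0.996, -0.001], [0.996, 0.085, 0.0], [0.0, -0.001, -1.0]]
ft_force: [-0.5, 0.8, 0.3]
grip_width: 0.0002
gripper_force: 0.0
```

```bash
python3 -m handwheel '0 0 -0.1 0 0 0 0; 0 0 -0.2 0 0 0 0; 0 0 -0.25 0 0 0 0; 0 0 -0.25 0 0 0 0'; python3 m.py .058 b4
```

```text
time_s: 17.5
position: [0.5952, -0.0205, 0.0781]
tool_rot: [[-0.085, 0.996, 0.0], [0.996, 0.085, -0.0], [-0.0, 0.0, -1.0]]
ft_force: [-2.8, -0.3, 6.8]
grip_width: -0.0002
gripper_force: 4.0
scene [596.5 -19.8] [124.4 180.7] 5.08
side [598.9 -43.7] [127.4 133.4] 5.24
```

The bar top is at 78 mm, the home height. I'll firm it up, then retreat and check that it's level.

```bash
python3 -m handwheel '0 0 -0.1 0 0 0 0; 0 0 -0.2 0 0 0 0; 0 0 -0.3 0 0 0 0; 0 0 -0.3 0 0 0 0'; python3 -m handwheel '0 0 2 0 0 0 0; 0 0 5 0 0 0 0; 0 0 9 0 0 0 0; 0 4 13 0 0 0 0; 0 8 16 0 0 0 0; 0 12 18 0 0 0 0; 0 16 18 0 0 0 0; 0 16 18 0 0 0 0'
python3 - <<'E'
from rig import get_image
import cv2,pickle
from h import *
d={n:get_image(n) for n in("scene","side")};pickle.dump(d,open("im2.pkl","wb"))
# white lines and the bar top on the lid, measured at home height
for n,g in d.items():
    hsv=cv2.cvtColor(g["color"],cv2.COLOR_RGB2HSV);pc=proj(g,[[.597,-.023,.058]])[0].astype(int)
    y0,x0=pc[1]-60,pc[0]-60
    gm=cv2.inRange(hsv,(50,100,60),(75,255,255))
    c=max([c for c in cv2.findContours(gm,0,2)[0] if cv2.pointPolygonTest(cv2.convexHull(c),tuple(map(float,pc)),False)>=0],key=cv2.contourArea)
    h=cv2.convexHull(c)[:,0];q=plane(g,h,.058)[:,:2]*1000
    r=cv2.minAreaRect(q.astype(np.float32));print(n,np.round(r[0],1),np.round(r[1],1),round(r[2],2))
    hm=np.zeros_like(gm);cv2.fillConvexPoly(hm,h,255)
    w=cv2.inRange(hsv,(0,0,110),(180,90,255))&hm
    N,l,st,ce=cv2.connectedComponentsWithStats(w)
    for i in range(1,N):
        if st[i,4]>15:
            pts=np.argwhere(l==i)[:,::-1];print("white",st[i,4],*[np.round(np.r_[a[0],a[1]],1) for a in[cv2.minAreaRect((plane(g,pts,zz)[:,:2]*1000).astype(np.float32)) for zz in(.058,.068)]])
E
```

```text
time_s: 17.93
position: [0.5953, -0.0205, 0.0779]
tool_rot: [[-0.085, 0.996, 0.002], [0.996, 0.085, -0.001], [-0.001, 0.002, -1.0]]
ft_force: [-12.4, 0.7, 29.8]
grip_width: -0.0003
gripper_force: 15.3
time_s: 18.6
position: [0.595, 0.1432, 0.2563]
tool_rot: [[-0.087, 0.996, 0.003], [0.996, 0.087, 0.001], [0.001, 0.003, -1.0]]
ft_force: [0.2, 0.5, -0.8]
grip_width: 0.0001
gripper_force: 0.0
scene [595.5 -19.9] [130.1 184.7] 5.21
white 77 [587.9  55.5  99.1   6.4] [599.7  50.2  97.7   6.3]
white 294 [582.8 -14.5  38.   69.4] [594.7 -18.8  37.4  68.5]
white 86 [601.9 -93.8  98.2   6.5] [613.5 -97.1  96.9   6.4]
side [596.5 -19.4] [130.3 187.1] 5.21
white 161 [590.8  57.5 101.5   8.6] [586.6  48.7 100.3   8.5]
white 316 [602.8  -9.   23.8  75.7] [598.5 -16.9  23.5  74.8]
white 180 [603.7 -92.6 100.6   7.8] [599.3 -99.5  99.4   7.7]
```

Both lid lines triangulate to within about 1 mm of each other in height, so the lid is level along y. To check x, I'll do a feeler test: bring the shut fingertips to 61 mm over the plate at box x = ±40. A side that hasn't snapped would stand at 67 mm or more.

```bash
python3 -m handwheel '0.8 -3.5 -1 0 0 0 0; 1.6 -7 -3 0 0 0 0; 2.4 -10.5 -6 0 0 0 0; 3.2 -13.5 -9 0 0 0 0; 4 -16.2 -12 0 0 0 0; 4 -16.2 -15 0 0 0 0; 4 -16.2 -16 0 0 0 0; 4 -16.2 -16 0 0 0 0' && python3 -m handwheel '0 0 -1 0 0 0 0; 0 0 -2 0 0 0 0; 0 0 -2.6 0 0 0 0; 0 0 -3.1 0 0 0 0; 0 0 -3.4 0 0 0 0; 0 0 -3.5 0 0 0 0; 0 0 -3.5 0 0 0 0'
```

```text
time_s: 19.37
position: [0.6336, -0.0229, 0.0912]
tool_rot: [[-0.084, 0.996, -0.007], [0.996, 0.084, 0.002], [0.002, -0.007, -1.0]]
ft_force: [0.4, 1.9, 0.0]
grip_width: 0.0005
gripper_force: 0.0
time_s: 19.95
position: [0.6353, -0.0223, 0.0594]
tool_rot: [[-0.085, 0.996, 0.0], [0.996, 0.085, -0.0], [-0.0, 0.0, -1.0]]
ft_force: [0.9, -0.3, -0.2]
grip_width: -0.0002
gripper_force: 0.0
```

There's no contact at 59 mm, so the +x side is home. Now the -x side.

```bash
python3 -m handwheel '0 0 2 0 0 0 0; 0 0 4.5 0 0 0 0; -3 -0.3 4.5 0 0 0 0; -6 -0.5 4.5 0 0 0 0; -8 -0.7 4.5 0 0 0 0; -8 -0.7 4.5 0 0 0 0; -8 -0.7 4.5 0 0 0 0' && python3 -m handwheel '0 0 -2 0 0 0 0; 0 0 -3.2 0 0 0 0; 0 0 -3.8 0 0 0 0; 0 0 -4.2 0 0 0 0; 0 0 -4.5 0 0 0 0; 0 0 -4.5 0 0 0 0; 0 0 -4.5 0 0 0 0'
```

```text
time_s: 20.53
position: [0.5553, -0.0295, 0.1052]
tool_rot: [[-0.085, 0.996, 0.001], [0.996, 0.085, -0.0], [-0.0, 0.001, -1.0]]
ft_force: [0.3, 0.2, -0.2]
grip_width: -0.0001
gripper_force: 0.0
time_s: 21.12
position: [0.5557, -0.0295, 0.0597]
tool_rot: [[-0.085, 0.996, 0.001], [0.996, 0.085, -0.0], [-0.0, 0.001, -1.0]]
ft_force: [1.1, 0.3, 1.0]
grip_width: 0.0004
gripper_force: 0.0
```

Both sides are home. Retreating and handing in.

```bash
python3 -m handwheel '0 0 2 0 0 0 0; 0 0 5 0 0 0 0; 0 0 9 0 0 0 0; 0 0 13 0 0 0 0; 0 0 16 0 0 0 0; 0 0 16 0 0 0 0; 0 0 16 0 0 0 0; 0 0 16 0 0 0 0' && python3 -c "
from rig import env
print(env.close_job())"
```

```text
time_s: 21.78
position: [0.5549, -0.0293, 0.2188]
tool_rot: [[-0.085, 0.996, -0.001], [0.996, 0.085, 0.0], [0.0, -0.001, -1.0]]
ft_force: [0.6, -0.6, -0.8]
grip_width: 0.0001
gripper_force: 0.0
the job is handed in; nothing more can be done
None
```

I handed the job in at about 22 s: the red pot was upright in the small compartment when last pictured, and by fingertip and camera checks the lid is under all four clips and level. One slip: on the first descent a fingertip pressed on the red pot's cap (35 N read at the wrist); the pot stayed standing and unmoved.

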